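# Tilt a mould insert out of its foam rest and turn it cavity up

### The arm

A 7-joint arm with a two-finger parallel gripper is mounted at the origin on a cart in front of the work surface, level with it; the furniture and walls round the work are solid. World frame = base frame: x ahead of the robot, y to its left, z up, the work surface at z = 0. Lengths are in m, angles in rad, forces in N, time in s.
With the tool pointing down it reaches from about 0.4 to 0.85 m from the base axis. Payload 10.4 kg.
Tool frame: the origin (TCP) lies between the finger pads; the fingertips stand ahead of it and the grasp point (between the pads) lies 5 mm behind it (manip.tip_extent is the z of the fingertips in the tool frame, in m); z points along the fingers, y is the line along which they close (so a half turn about z gives the same grasp; the last joint's range is limited). The gripper opens to 85 mm and grips with 20 to 120 N. Pads are 22 mm wide; open, the fingers measure 114 mm over their backs; the gripper's body (76 mm by 85 mm) begins 54 mm behind the grasp point. The pads swing forward as they close: fully open they stand 13 mm farther back than shut.
Start: joints at [1.169, 0.332, -0.065, 1.46, 0.022, 1.35, -0.088], TCP at [0.231, -0.581, 0.245] pointing down, gripper open.
Joint ranges: [-2.6, 2.6], [-0.5, 2.12], [-1.47, 1.34], [0.16, 2.42], [-1.27, 4.41], [0.06, 2.06], [-2.6, 2.6]. Speed limits (rad/s): [2.22, 2.22, 2.79, 2.79, 3.14, 3.14, 3.14].

### API

Orientations are given as a unit quaternion [x, y, z, w].
In Python, from workcell import status, viewer, manip gives the robot as it stands.
- The arm moves only by the tool play_rows, never from a script. Its argument "plan" is one flat list of numbers, 7 for each row, row after row: the turn, a rotation vector about the tool's x, y, z in degrees, then the shift along the tool's x, y, z in m, then the opening, from 0 (shut) to 1 (fully open). In form: [ax, ay, az, dx, dy, dz, grip, ax, ay, az, dx, dy, dz, grip, ...]. A call has 1 to 20 rows; each row is the pose to reach, as a shift and turn from the pose commanded when the call began, along the tool's axes at that moment; what a row does not reach only later rows make up. A row lasts 1/8 s, in which the tool goes at most 62.5 mm and 10.7 degrees, less where a joint would pass 70% of its speed; a pose out of reach is approached as far as the arm can. A call with a gripper value outside its range is refused whole. The fingers move at their own pace and stop on an object; "squeeze" is the grip in N (left out, the last holds). Time passes only in rows, so rows that repeat a pose let the fingers close. It gives the time, the measured TCP pose, the force, the opening and the grip force at its end, in the units of the state.
- status.get_obs(): the state, without advancing time (a new reading comes with each control period).
- viewer.camera(name): name is "scene" or "top" or "wrist"; returns the picture (480x640x3 uint8, red, green, blue); there is no depth.
- viewer.camera_model(name): a dict with "fx", "fy", "cx", "cy" (pixels), "R" (3x3) and "t" (3): a world point X has camera coordinates R X + t. Camera axes: x right, y down, z forward; pixel columns grow to the right and rows downward; lengths in m; the calibration is good to about 2 mm. A picture is of the moment at which its call begins: read the wrist's pose just before it. camera_model takes no time and is no camera call; for the wrist camera it gives the pose at the moment of the call.
- manip.hand_in(): hands the job in; it is judged then, once.
The state is a dict: "clock": time; "joint_pos": joint angles; "joint_velocities": joint speeds; "tau": joint torques, N m; "position": TCP position; "ee_rot": TCP orientation; "ft_force": force on the tool from outside, world axes, zero at the start; "torque": the same for the moment, N m; "grip_width": opening from 0.0 (shut) to 1.0 (fully open); "grasp_force": force on a finger pad.
Only numpy, scipy, OpenCV 4.12 (cv2) and the standard library are available. Lean on these libraries where they do the work, as an engineer would, in place of code of your own. Each camera call takes 0.05 s, during which the arm holds its last target. There are 200 camera calls.

### The job

The aluminium mould insert lies cavity down in its foam rest with one end under a metal bar. Raise its free end first to tilt it out from under the bar, turn it over and lay it, cavity up, lengthwise on the middle of the flat orange pad that lies by itself at the front right of the bench, ready for polishing. Do not drop it or let it topple, leave the paste tin, eyepiece and oil bottle where they stand, and let go at the end.

Things in the scene. Friction and masses are not known exactly. Their poses are not given: they have to be found in the camera images.
- insert_center (a point): centre (half-way up) of the loose aluminium mould insert, a block 50 x 110 x 36 mm (own x, y, z), 0.3 to 0.6 kg. Own y runs along it from the end under the bar (-y) to the free end (+y); own z points out of its flat back with two screw holes, up at the start. Grip it across its 50 mm width; it stands steadily on either end (50 x 36 mm)
- cavity (a point): middle of the insert's other long face (18 mm from the centre along own -z), down at the start: a milled cavity 26 x 74 mm, 12 mm deep, with a small raised form in it
- held_end (a point): middle of the insert's end face that starts under the bar, 55 mm from the centre along own -y; turns with the insert
- foam_rest: fixed dark foam rest 94 mm wide (x), 155 mm long (y); origin on the bench under the cutout's middle, axes as the insert's at the start. The insert stands on its 6 mm floor, so its centre is 24 mm above the bench. Side walls 28 mm high, 2 mm clear of the insert, reach from y = -82 to +18 mm; from there to the free end the insert's flanks are bare above the 6 mm floor
- bar (a point): middle of the underside of the fixed aluminium bar across the foam rest, 46 mm above the bench; the bar is 94 mm wide, 30 mm long in y (y = -75 to -45 mm of the rest), 10 mm thick with 2 mm screw heads. It covers the last 10 mm of the insert, 4 mm above it, so it cannot be lifted straight. Behind the end is a wall 28 mm high; 3 mm play
- sill (a point): middle of the top of the low sill of the foam rest at the insert's free end, 16 mm above the bench, 50 mm wide, from y = +58 to +71 mm of the rest; 3 mm from the insert
- pad: fixed flat orange pad with rounded corners, 104 x 76 mm (its x, y), 5 mm thick, flat on the brown front half of the bench to the right, clear of other things (the like one back by the microscope is not meant); origin at the centre of its underside, own x along its length, which lies roughly left to right. The bench between pad and foam rest is bare
- paste_tin: loose open tin of bare metal, 82 mm across and 52 mm high, standing on the bench, bystander; origin at its underside's centre
- eyepiece: loose black microscope eyepiece, 47 mm across and 63 mm high, standing on the bench, bystander; origin at its underside's centre
- oil_bottle: loose pale bottle with a pointed spout, 45 mm across and 127 mm high, standing on the bench, bystander; origin at its underside's centre
Not all that is in view belongs to the job. What is shaped like the foam_rest but turquoise is not meant.

How it is judged:
By the outcome, as a careful person would: the job done as asked, in the order asked, and still so for the second after the job is handed in, with the robot touching nothing.
It also fails if it takes over 48 s, if anything falls off the work surface, if the arm or the gripper's body presses on something with over 40 N, if the wrist force passes 120 N, or if a joint passes its speed limit or range.

## Working session

There is one attempt and no reset: what is moved stays moved. The work goes in short steps, Python scripts to look and compute and a tool call to move; the robot and the scene stay as the last step left them, time stands still between calls to the robot, and variables do not carry over. Pictures are saved under pics/ and viewed, at most 10 in all, crops included, and the job is handed in when it is done.

Besides the shell and the picture viewer there is one more tool, called after "Request:" in YAML: its name, and indented under it one key for each argument. play_rows: Moves the arm, as the interface text tells. Its arguments: {"type":"object","properties":{"plan":{"type":"array","items":{"type":"number"}},"squeeze":{"type":"number"}},"required":["plan"]}

```bash
ls; mkdir -p pics
python3 - <<'E'
from workcell import status, viewer, manip
import cv2,numpy as np
print(status.get_obs(), manip.tip_extent)
for n in ("scene","top"):
    im=viewer.camera(n); cv2.imwrite(f"pics/{n}0.png",im[:,:,::-1])
    print(n,viewer.camera_model(n))
E
```

```text
pics
{'clock': 0.0, 'joint_pos': array([ 1.16939381,  0.33286633, -0.06465817,  1.46094702,  0.02155748,
        1.34986388, -0.08848583]), 'joint_velocities': array([ 0.00041503,  0.00032848, -0.00129792, -0.0025177 , -0.00020656,
        0.00046507, -0.00024615]), 'tau': array([-1.85635158e-04, -6.25438786e+01,  4.91508131e-02, -3.91611850e+01,
        1.62352889e-02,  9.73721413e-03,  7.58334954e-05]), 'position': array([ 0.23098791, -0.58037573,  0.24451652]), 'ee_rot': array([ 9.82118180e-01,  1.88264166e-01, -1.48502637e-04, -6.79703531e-04]), 'ft_force': array([ 0.2683683 , -0.05128337,  0.3028272 ]), 'torque': array([-0.05955726, -0.03279817,  0.00892998]), 'grasp_force': 0.0, 'grip_width': 1.0023302170777875} 0.014
scene {'fx': 492.98593825870256, 'fy': 492.98593825870256, 'cx': 313.4600428938118, 'cy': 245.556646046234, 'R': array([[-0.89925286, -0.43734798, -0.00842884],
       [-0.3307361 ,  0.69240133, -0.64124413],
       [ 0.28628296, -0.57385289, -0.76729064]]), 't': array([0.43709747, 0.25670405, 1.05782535])}
top {'fx': 474.4369796669137, 'fy': 474.4369796669137, 'cx': 317.8151054196406, 'cy': 236.5241721914792, 'R': array([[-0.03104123, -0.99935609, -0.0179957 ],
       [-0.99534895,  0.03254948, -0.09066971],
       [ 0.09119707,  0.0150975 , -0.99571841]]), 't': array([-0.01691181,  0.53378747,  1.20758331])}
```

View pics/top0.png

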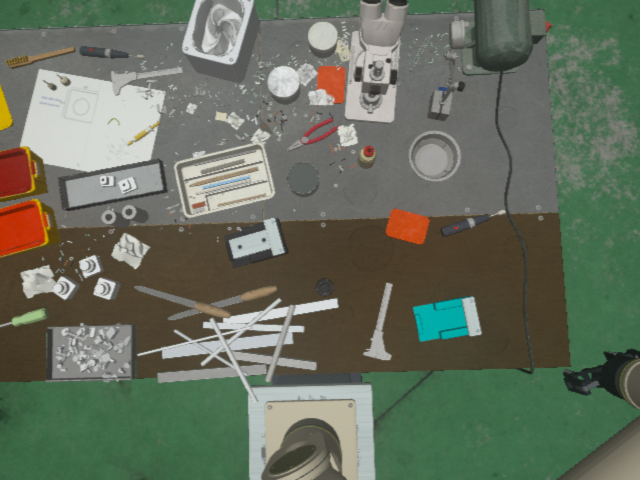

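View pics/scene0.png

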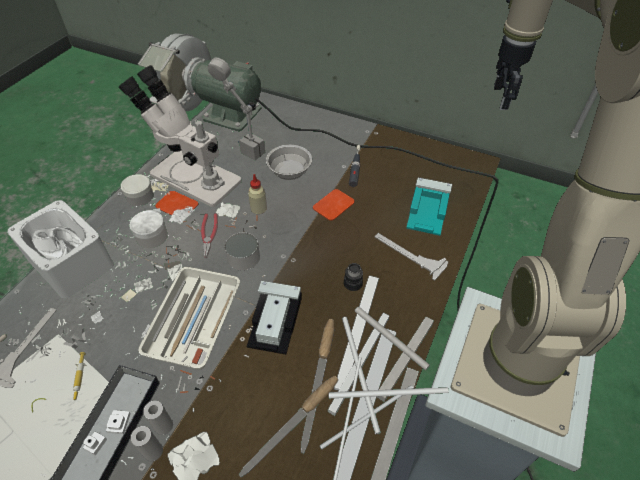

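Top view: foam rest with insert at (256,242), its bar at the right end (~272,240). The brown-half orange pad is at (407,226). Tin is at (302,179), eyepiece at (324,287) and bottle at (367,155). Possible confusions are the turquoise rest at (447,319), the orange pad by the microscope at (331,84), and the dark tray with bits at (112,185). I choose the dark rest at (256,242) and the pad at (407,226), and check both in a close crop.

```bash
cat > h.py <<'E'
import numpy as np,cv2
from workcell import status, viewer, manip
from scipy.spatial.transform import Rotation as Ro
def ray(m,uv,z):
    R=np.array(m["R"]);t=np.array(m["t"]);uv=np.atleast_2d(uv).astype(float)
    d=np.c_[(uv[:,0]-m["cx"])/m["fx"],(uv[:,1]-m["cy"])/m["fy"],np.ones(len(uv))]@R
    c=-R.T@t
    return c+d*((z-c[2])/d[:,2])[:,None]
def proj(m,X):
    p=np.atleast_2d(X)@np.array(m["R"]).T+np.array(m["t"])
    return np.c_[p[:,0]/p[:,2]*m["fx"]+m["cx"],p[:,1]/p[:,2]*m["fy"]+m["cy"]]
def orange(im):
    h=cv2.cvtColor(im,cv2.COLOR_RGB2HSV)
    return cv2.inRange(h,(3,170,120),(14,255,255))
E
python3 - <<'E'
from h import *
T=cv2.imread("pics/top0.png");S=cv2.imread("pics/scene0.png")
mt,ms=viewer.camera_model("top"),viewer.camera_model("scene")
a=cv2.resize(T[207:282,216:296],(400,375),interpolation=cv2.INTER_CUBIC)
b=cv2.resize(S[270:360,240:336],(400,375),interpolation=cv2.INTER_CUBIC)
cv2.imwrite("pics/crop.png",np.hstack([a,b]))
for im,m,c in((T,mt,(407,226)),(S,ms,(334,204))):
    k=orange(im[:,:,::-1].copy());n,l,st,ce=cv2.connectedComponentsWithStats(k)
    i=l[c[1],c[0]];pts=np.argwhere(l==i)[:,::-1]
    X=ray(m,pts,0.005)[:,:2]
    r=cv2.minAreaRect(X.astype(np.float32)*1000);print(st[i],r,X.mean(0))
print("insert~",ray(mt,[256,242],.04),"others",ray(mt,[[302,179],[324,287],[367,155]],0.03))
E
```

```text
[ 386  209   44   35 1117] ((554.6113891601562, -269.1866455078125), (105.2191162109375, 75.31263732910156), 72.90947723388672) [ 0.55437201 -0.26960669]
[313 189  41  31 727] ((555.2548217773438, -267.9541320800781), (105.32778930664062, 75.22034454345703), 73.09010314941406) [ 0.55508607 -0.26697636]
insert~ [[0.52260475 0.12483019 0.04      ]] others [[ 0.68470803  0.00263708  0.03      ]
 [ 0.40232017 -0.04579196  0.03      ]
 [ 0.74257266 -0.16945992  0.03      ]]
```

View pics/crop.png

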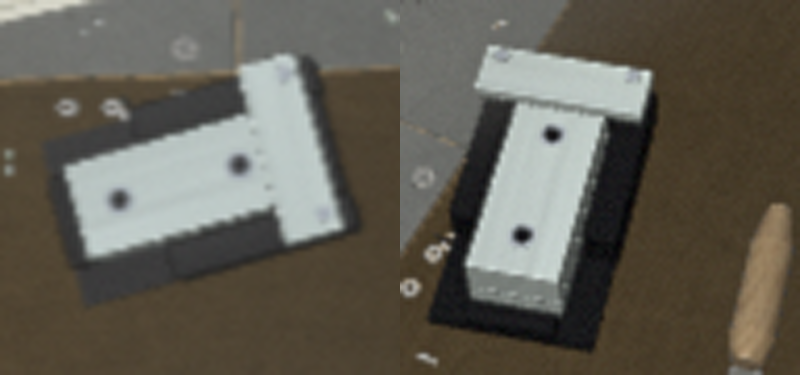

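The crops confirm the choice. The silvery insert with two screw holes (top (119,200) and (239,164), scene (552,134) and (522,234)) lies under a bar at its right end, in a dark rest. Its free end is at the left, and the bare floor and sill are visible there.

```bash
cat > ins.py <<'E'
from h import *
mt,ms=viewer.camera_model("top"),viewer.camera_model("scene")
def tp(c): return (np.array(c)+.5)/5-.5+[216,207]
def sp(c): return (np.array(c)+.5)/(400/96)-.5+[240,270]
H1=ray(mt,tp([[119,200],[239,164]]),.042); H2=ray(ms,sp([[522-400+0,234],[552-400,134]]),.042)
F1=ray(mt,tp([[65,165],[87,258]]),.042); F2=ray(ms,sp([[467-400,264],[560-400,290]]),.042)
for n,H,F in(("top",H1,F1),("scene",H2,F2)):
    d=H[0]-H[1]; a=np.degrees(np.arctan2(d[1],d[0])); u=d/np.linalg.norm(d)
    fm=F.mean(0); 
    print(n,"ang",a,"hole dist",np.linalg.norm(d),"width",np.linalg.norm(F[0]-F[1]),"hole mid",H.mean(0),"center from free end",fm-u*.055)
E
python3 ins.py
```

```text
top ang 104.91054689478457 hole dist 0.06410668543130613 width 0.049235762202311066 hole mid [0.52025271 0.13638564 0.042     ] center from free end [0.52101325 0.13639521 0.042     ]
scene ang 104.40943969876756 hole dist 0.06359809396108031 width 0.05135470736915662 hole mid [0.52094718 0.13553559 0.042     ] center from free end [0.51832968 0.13725273 0.042     ]
```

```bash
cat >> h.py <<'E'
C=np.array([.520,.136]); ANG=104.7   # insert centre, own +y heading at start
def frame(ang,lean):
    """tool x=heading(ang), y=ang-90, z=down; lean>0: gripper body leans toward heading"""
    b=np.radians(ang); x=np.array([np.cos(b),np.sin(b),0]); y=np.array([np.sin(b),-np.cos(b),0]); z=np.array([0,0,-1.])
    M=np.c_[x,y,z]
    return M@Ro.from_euler("y",-lean,degrees=True).as_matrix()
def grasp2tcp(g,R): return np.array(g)+.005*R[:,2]
def row(R,p,o=None,base=None):
    o=o or status.get_obs()
    Rc,pc=(Ro.from_quat(o["ee_rot"]).as_matrix(),o["position"]) if base is None else base
    rv=np.degrees(Ro.from_matrix(Rc.T@R).as_rotvec()); s=Rc.T@(np.array(p)-pc)
    print("row",np.round(rv,1).tolist(),np.round(s,4).tolist())
E
python3 - <<'E'
from h import *
yo=np.array([np.cos(np.radians(ANG)),np.sin(np.radians(ANG)),0])
R=frame(ANG,45); print(R[:,2])
g=np.r_[C,.034]+.042*yo; p=grasp2tcp(g,R); print(g,p,p-.13*R[:,2])
row(frame(60,0),[.5,-.1,.27]); row(R,p-.13*R[:,2])
E
```

```text
[ 0.17943396 -0.68396159 -0.70710678]
[0.50934217 0.17662525 0.034     ] [0.51023934 0.17320544 0.03046447] [0.48691292 0.26212044 0.12238835]
row [-0.1, -0.0, -38.3] [0.4276, -0.3469, -0.025]
row [-32.5, -36.7, -78.4] [0.5494, -0.688, 0.1231]
```

Request:
play_rows:
  plan: [0,0,-38,0.428,-0.347,-0.025,1,0,0,-38,0.428,-0.347,-0.025,1,0,0,-38,0.428,-0.347,-0.025,1,0,0,-38,0.428,-0.347,-0.025,1,0,0,-38,0.428,-0.347,-0.025,1,0,0,-38,0.428,-0.347,-0.025,1,0,0,-38,0.428,-0.347,-0.025,1,0,0,-38,0.428,-0.347,-0.025,1,0,0,-38,0.428,-0.347,-0.025,1,-32.5,-36.7,-78.4,0.549,-0.688,0.123,1,-32.5,-36.7,-78.4,0.549,-0.688,0.123,1,-32.5,-36.7,-78.4,0.549,-0.688,0.123,1,-32.5,-36.7,-78.4,0.549,-0.688,0.123,1,-32.5,-36.7,-78.4,0.549,-0.688,0.123,1,-32.5,-36.7,-78.4,0.549,-0.688,0.123,1,-32.5,-36.7,-78.4,0.549,-0.688,0.123,1,-32.5,-36.7,-78.4,0.549,-0.688,0.123,1,-32.5,-36.7,-78.4,0.549,-0.688,0.123,1,-32.5,-36.7,-78.4,0.549,-0.688,0.123,1]

```text
clock: 2.48
position: [0.488, 0.2597, 0.1237]
ee_rot: [0.566, 0.73, -0.233, 0.304]
ft_force: [0.6, -0.5, 0.9]
grip_width: 1.002
grasp_force: 0.0
```

Run:
```python
from h import *
print(status.get_obs()["joint_pos"])
m=viewer.camera_model("wrist"); im=viewer.camera("wrist")[:,:,::-1].copy(); cv2.imwrite("pics/w1.png",im)
np.save("w1.npy",m,allow_pickle=True)
yo=np.array([np.cos(np.radians(ANG)),np.sin(np.radians(ANG)),0]); xo=np.array([yo[1],-yo[0],0])
c=np.r_[C,.042]
P=[c+a*xo+b*yo for a,b in((-.025,.055),(.025,.055),(.025,-.045),(-.025,-.045),(0,.032),(0,-.032))]
for q in proj(m,P): cv2.drawMarker(im,tuple(int(v) for v in q),(0,0,255),0,12,1)
print(proj(m,P).round())
cv2.imwrite("pics/w1m.png",im)
R=frame(ANG,45); g=np.r_[C,.034]+.042*yo; row(R,grasp2tcp(g,R))
```

```text
[-0.35029174  0.72094507 -0.78627359  1.56950044  0.94365813  1.77722767
 -1.08202191]
[[285. 236.]
 [354. 236.]
 [345. 282.]
 [294. 282.]
 [319. 249.]
 [320. 278.]]
row [0.0, 0.0, -0.2] [0.0026, -0.0004, 0.1292]
```

View pics/w1m.png

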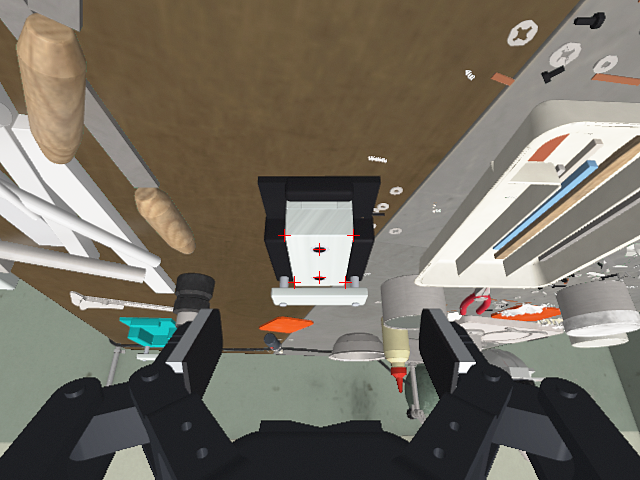

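The overlaid points sit on the insert's corners (285,236), (354,236) and on both screw holes (319,249), (320,278), so the pose is right. Next I move in and grip.

Request:
play_rows:
  plan: [0,0,0,0.002,0,0.05,1,0,0,0,0.003,0,0.09,1,0,0,0,0.003,0,0.115,1,0,0,0,0.003,0,0.128,1,0,0,0,0.003,0,0.128,1,0,0,0,0.003,0,0.128,0.8,0,0,0,0.003,0,0.128,0.6,0,0,0,0.003,0,0.128,0.4,0,0,0,0.003,0,0.128,0.3,0,0,0,0.003,0,0.128,0.3,0,0,0,0.003,0,0.128,0.3]
  squeeze: 90

```text
clock: 3.9
position: [0.5093, 0.1775, 0.0307]
ee_rot: [0.564, 0.732, -0.233, 0.303]
ft_force: [-1.4, 3.6, 6.9]
grip_width: 0.569
grasp_force: 93.8
```

```bash
cat >> h.py <<'E'
yo=np.array([np.cos(np.radians(ANG)),np.sin(np.radians(ANG)),0]); xo=np.array([yo[1],-yo[0],0]); zo=np.array([0,0,1.])
E
python3 - <<'E'
from h import *
o=status.get_obs(); print(o["position"],o["grasp_force"],o["ft_force"])
Rc=Ro.from_quat(o["ee_rot"]).as_matrix(); pc=o["position"]
print("tool y vs own x",Rc[:,1]@xo, "lean",np.degrees(np.arctan2(-Rc[:,2]@yo,-Rc[2,2])))
piv=np.r_[C,.006]-.055*yo
for th,f,u in((3,.001,0),(6,.003,.0005),(8,.004,.001),(8,.009,.001),(8,.014,.0015),(9,.02,.003),(11,.028,.01),(15,.036,.03)):
    W=Ro.from_rotvec(np.radians(th)*xo).as_matrix()
    row(W@Rc,piv+W@(pc-piv)+f*yo+u*zo,o)
E
```

```text
[0.50929472 0.17748111 0.03065243] 93.75665064901114 [-1.4194549   3.6279865   6.86277638]
tool y vs own x 0.9999971424263305 lean 44.97398371210322
row [-0.0, 3.0, 0.0] [-0.0039, 0.0, -0.0033]
row [-0.0, 6.0, 0.0] [-0.0076, 0.0, -0.0074]
row [-0.0, 8.0, 0.0] [-0.0104, 0.0, -0.0099]
row [-0.0, 8.0, 0.0] [-0.0069, 0.0, -0.0134]
row [-0.0, 8.0, 0.0] [-0.0037, 0.0, -0.0173]
row [-0.0, 9.0, 0.0] [-0.0022, 0.0001, -0.0233]
row [-0.0, 11.0, 0.0] [-0.0047, 0.0001, -0.0352]
row [-0.0, 15.0, 0.0] [-0.0199, 0.0001, -0.0571]
```

Request:
play_rows:
  plan: [0,1.5,0,-0.002,0,-0.0016,0.3,0,3,0,-0.0039,0,-0.0033,0.3,0,4.5,0,-0.0058,0,-0.0054,0.3,0,6,0,-0.0076,0,-0.0074,0.3,0,8,0,-0.0104,0,-0.0099,0.3,0,8,0,-0.0104,0,-0.0099,0.3]

```text
clock: 4.65
position: [0.5095, 0.1753, 0.0443]
ee_rot: [0.58, 0.751, -0.193, 0.251]
ft_force: [-0.1, -0.3, -3.5]
grip_width: 0.568
grasp_force: 93.0
```

Run:
```python
from h import *
o=status.get_obs()
Rc=Ro.from_quat(o["ee_rot"]).as_matrix(); pc=o["position"]
print(pc,o["ft_force"],"lean",np.degrees(np.arctan2(-Rc[:,2]@yo,-Rc[2,2])))
piv=np.r_[C,.006]-.055*yo+.004*yo
for th,f,u in((0,.005,0),(0,.010,.0005),(1,.016,.002),(3,.024,.009),(7,.032,.03),(15,.04,.08),(25,.04,.13)):
    W=Ro.from_rotvec(np.radians(th)*xo).as_matrix()
    row(W@Rc,piv+W@(pc-piv)+f*yo+u*zo,o)
```

```text
[0.5095406  0.17525398 0.0442885 ] [-0.10864298 -0.34469315 -3.49695713] lean 36.93461242439409
row [0.0, 0.0, 0.0] [0.004, -0.0, -0.003]
row [0.0, 0.0, 0.0] [0.0077, -0.0, -0.0064]
row [0.0, 1.0, 0.0] [0.0101, -0.0, -0.0121]
row [0.0, 3.0, 0.0] [0.0092, -0.0, -0.0241]
row [0.0, 7.0, 0.0] [-0.0033, 0.0, -0.0487]
row [0.0, 15.0, 0.0] [-0.04, 0.0, -0.0981]
row [0.0, 25.0, 0.0] [-0.0871, 0.0001, -0.1411]
```

Request:
play_rows:
  plan: [0,0,0,0.004,0,-0.003,0.3,0,0,0,0.0077,0,-0.0064,0.3,0,1,0,0.0101,0,-0.0121,0.3,0,2,0,0.0096,0,-0.018,0.3,0,3,0,0.0092,0,-0.0241,0.3,0,7,0,-0.0033,0,-0.0487,0.3,0,11,0,-0.022,0,-0.074,0.3,0,15,0,-0.04,0,-0.0981,0.3,0,25,0,-0.087,0,-0.141,0.3,0,25,0,-0.087,0,-0.141,0.3]

```text
clock: 5.9
position: [0.509, 0.1866, 0.2135]
ee_rot: [0.611, 0.785, -0.061, 0.085]
ft_force: [-1.0, -0.7, -4.0]
grip_width: 0.563
grasp_force: 94.5
```

Run:
```python
from h import *
o=status.get_obs(); print(o["position"],o["ft_force"],o["torque"],o["joint_pos"])
cv2.imwrite("pics/s2.png",np.vstack([viewer.camera("scene")[160:400,180:500,::-1].repeat(1,0),viewer.camera("wrist")[::2,::2,::-1]]))
```

```text
[0.5089558  0.18656538 0.21350746] [-1.00158985 -0.67343705 -4.03533829] [ 0.4508105   0.14836813 -0.06152127] [ 0.3121018   0.37210938 -1.05456826  1.67128102  0.51839885  1.40386704
 -0.59894044]
```

View pics/s2.png

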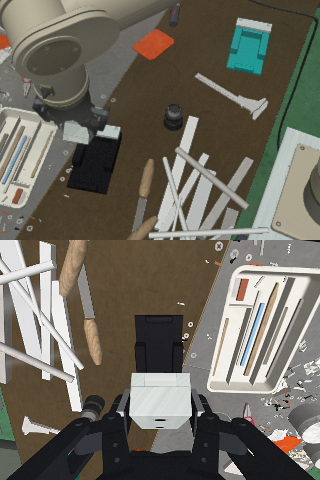

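The rest is empty and the insert hangs in the gripper with its free end toward the camera, at (160,395) in the composite. Next I turn it upright over the bare bench.

```bash
cat >> h.py <<'E'
# insert pose in tool frame (from the grasp)
_Rg=Ro.from_quat([.564,.732,-.233,.303]).as_matrix(); _pg=np.array([.5093,.1775,.0307])
RTI=_Rg.T@np.c_[xo,yo,zo]; PTI=_Rg.T@(np.r_[C,.024]-_pg)
def insR(heading,turn):
    b=np.radians(heading); y=np.array([np.cos(b),np.sin(b),0]); x=np.array([y[1],-y[0],0])
    return Ro.from_rotvec(np.radians(turn)*x).as_matrix()@np.c_[x,y,zo]
def tool_for(Ri,ci,rti=RTI,pti=PTI):
    R=Ri@rti.T; return R,np.array(ci)-R@pti
E
python3 - <<'E'
from h import *
o=status.get_obs(); print(PTI)
for h,t,c in((100,50,(.54,.06,.23)),(90,90,(.56,-.09,.16)),(90,90,(.56,-.09,.06))):
    R,p=tool_for(insR(h,t),c); print(p,R[:,2]); row(R,p,o)
E
```

```text
[-0.02560144 -0.00025152  0.03501618]
[0.53628605 0.08210626 0.26713691] [-0.01376953  0.08707884 -0.99610626]
row [0.3, 17.1, 4.5] [-0.1206, 0.0025, -0.0324]
[ 0.56018119 -0.0967      0.20285682] [ 0.00156074  0.70780926 -0.70640188]
row [-4.3, 56.8, 14.6] [-0.2823, -0.0195, 0.0679]
[ 0.56018119 -0.0967      0.10285682] [ 0.00156074  0.70780926 -0.70640188]
row [-4.3, 56.8, 14.6] [-0.2613, -0.0197, 0.1657]
```

Request:
play_rows:
  plan: [0.3,8,2,-0.06,0.001,-0.016,0.3,0.3,17,4.5,-0.121,0.0025,-0.032,0.3,0.3,17,4.5,-0.121,0.0025,-0.032,0.3,0.3,17,4.5,-0.121,0.0025,-0.032,0.3,-1,27,7,-0.162,-0.003,-0.006,0.3,-2,37,9.5,-0.202,-0.008,0.018,0.3,-3,47,12,-0.243,-0.014,0.043,0.3,-4.3,56.8,14.6,-0.282,-0.0195,0.068,0.3,-4.3,56.8,14.6,-0.282,-0.0195,0.068,0.3,-4.3,56.8,14.6,-0.282,-0.0195,0.068,0.3,-4.3,56.8,14.6,-0.282,-0.0195,0.068,0.3,-4.3,56.8,14.6,-0.282,-0.0195,0.068,0.3]

```text
clock: 7.5
position: [0.5604, -0.0929, 0.2021]
ee_rot: [0.651, 0.655, 0.27, -0.271]
ft_force: [-0.4, -0.1, -4.0]
grip_width: 0.568
grasp_force: 94.6
```

Run:
```python
from h import *
o=status.get_obs(); print(o["position"],o["ft_force"],o["torque"],o["joint_pos"],o["grasp_force"])
Rc=Ro.from_quat(o["ee_rot"]).as_matrix(); Ri=Rc@RTI; ci=o["position"]+Rc@PTI
print("ins y",Ri[:,1],"c",ci)
P=[ci+Ri@np.array(v) for v in [(a*.025,b*.055,c*.018) for b in(-1,1) for a,c in((-1,-1),(1,-1),(1,1),(-1,1))]]
out=[]
for n in("scene","top","wrist"):
    m=viewer.camera_model(n); im=viewer.camera(n)[:,:,::-1].copy(); q=proj(m,P)
    cv2.imwrite(f"pics/raw3_{n}.png",im)
    for v in q: cv2.circle(im,tuple(int(round(w)) for w in v),1,(0,0,255),-1)
    u,w=q.mean(0).astype(int); u=min(max(u,65),574); w=min(max(w,75),404); out.append(cv2.resize(im[w-75:w+75,u-65:u+65],(260,300),interpolation=cv2.INTER_CUBIC)); print(n,q.round(1).tolist())
cv2.imwrite("pics/c3.png",np.hstack(out))
```

```text
[ 0.56041667 -0.09294655  0.20214117] [-0.39329838 -0.08991987 -4.01336861] [-1.30038931 -0.06456042 -0.044063  ] [ 1.16373623  0.73183493 -1.03636694  1.50681166 -0.15294112  1.39961647
  0.24982307] 94.62736293207854
ins y [9.23094854e-04 1.78716723e-03 9.99997977e-01] c [ 0.56015244 -0.08632447  0.15927267]
scene [[307.2, 231.0], [288.5, 224.4], [295.3, 214.5], [313.7, 220.9], [306.2, 197.9], [286.1, 191.2], [293.4, 181.2], [313.3, 187.6]]
top [[331.5, 232.2], [330.6, 211.8], [345.4, 211.3], [346.3, 231.7], [331.9, 227.2], [331.0, 204.7], [347.3, 204.0], [348.3, 226.6]]
wrist [[284.7, 323.0], [354.7, 322.9], [357.2, 376.8], [282.4, 377.0], [261.7, 263.1], [378.1, 263.0], [385.3, 349.7], [254.8, 349.9]]
```

View pics/c3.png

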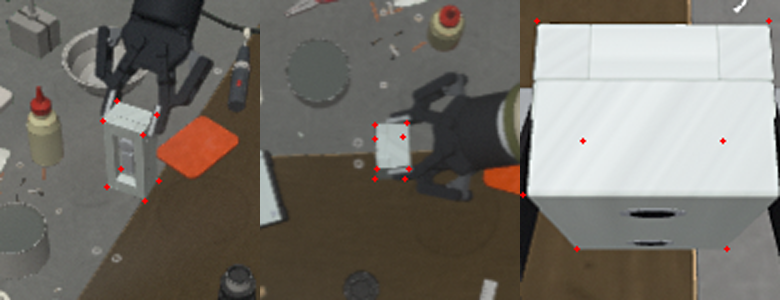

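The scene crop shows the insert hanging upright with the cavity facing the camera (left, +y) at (128,160). The wrist crop shows the free end on top and the holes on the back edge at (650,212). The predicted corners agree, so the insert has not slipped. Now I lower it.

Request:
play_rows:
  plan: [0,0,0,-0.025,0,0.025,0.3,0,0,0,-0.045,0,0.045,0.3,0,0,0,-0.06,0,0.06,0.3,0,0,0,-0.068,0,0.068,0.3,0,0,0,-0.0705,0,0.0705,0.3,0,0,0,-0.0705,0,0.0705,0.3,0,0,0,-0.0705,0,0.0705,0.3]

```text
clock: 8.52
position: [0.5607, -0.0947, 0.1023]
ee_rot: [0.652, 0.654, 0.271, -0.271]
ft_force: [0.4, 0.2, -3.2]
grip_width: 0.563
grasp_force: 94.7
```

Request:
play_rows:
  plan: [0,0,0,-0.0015,0,0.0015,0.3,0,0,0,-0.0025,0,0.0025,0.3,0,0,0,-0.003,0,0.003,0.3,0,0,0,-0.003,0,0.003,0.3]

```text
clock: 9.02
position: [0.5604, -0.0946, 0.098]
ee_rot: [0.652, 0.654, 0.271, -0.272]
ft_force: [-3.5, -0.8, 5.8]
grip_width: 0.564
grasp_force: 95.5
```

Request:
play_rows:
  plan: [0,0,0,0.0007,0,-0.0007,0.3,0,0,0,0.0007,0,-0.0007,0.6,0,0,0,0.0007,0,-0.0007,0.65,0,0,0,0.0007,0,-0.0007,0.75,0,0,0,0.0007,0,-0.0007,1,0,0,0,0.0007,0,-0.0007,1,0,0,0,0.0007,0,-0.0007,1]

```text
clock: 9.9
position: [0.5603, -0.0946, 0.0983]
ee_rot: [0.652, 0.654, 0.271, -0.272]
ft_force: [-0.5, -0.6, -0.7]
grip_width: 1.0
grasp_force: 0.0
```

Run:
```python
from h import *
o=status.get_obs(); print(o["position"],o["ft_force"],o["joint_pos"],o["grasp_force"],o["grip_width"])
Rc=Ro.from_quat(o["ee_rot"]).as_matrix(); ci=o["position"]+Rc@PTI; ci[2]=.055; print("ci",ci)
ci=np.r_[ci[:2],.055]; np.save("ci.npy",ci)
Ri=insR(90,90)
P=[ci+Ri@np.array(v) for v in [(a*.025,b*.055,c*.018) for b in(-1,1) for a,c in((-1,-1),(1,-1),(1,1),(-1,1))]]
out=[]
for n in("scene","top","wrist"):
    m=viewer.camera_model(n); im=viewer.camera(n)[:,:,::-1].copy(); q=proj(m,P)
    cv2.imwrite(f"pics/raw4_{n}.png",im)
    for v in q: cv2.circle(im,tuple(int(round(w)) for w in v),1,(0,0,255),-1)
    u,w=q.mean(0).astype(int); u=min(max(u,65),574); w=min(max(w,75),404); out.append(cv2.resize(im[w-75:w+75,u-65:u+65],(260,300),interpolation=cv2.INTER_CUBIC))
cv2.imwrite("pics/c4.png",np.hstack(out))
```

```text
[ 0.56033321 -0.0946284   0.09832944] [-0.47688153 -0.5637093  -0.67812712] [ 1.13141031  0.85275472 -0.96778213  1.56634665 -0.08384246  1.26128313
  0.31477987] 0.0 0.9997681028085127
ci [ 0.5600529 -0.0879029  0.055    ]
```

View pics/c4.png

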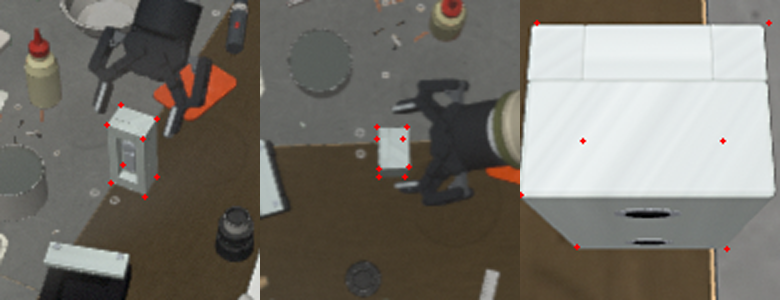

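The insert stands by itself at (130,150) in the scene crop, cavity toward +y, with the fingers open on both sides and clear. I now swing the open gripper over it about the grasp point to the cavity side.

Run:
```python
from h import *
o=status.get_obs(); ci=np.load("ci.npy"); print(ci)
g0=o["position"]-.005*Ro.from_quat(o["ee_rot"]).as_matrix()[:,2]; g1=ci+[0,.010,.041]; print(g0,g1)
for l in(-35,-25,-15,-5,5,15,25,35,45):
    s=(l+45)/90; R=frame(90,l); g=g0+(g1-g0)*s+[0,0,.015*np.sin(np.pi*s)]
    row(R,grasp2tcp(g,R),o)
```

```text
[ 0.5600529 -0.0879029  0.055    ]
[ 0.56032063 -0.09814186  0.10184022] [ 0.5600529 -0.0779029  0.096    ]
row [-0.1, -10.1, 0.1] [0.0039, -0.0, -0.0016]
row [-0.1, -20.1, 0.1] [0.0074, -0.0, -0.003]
row [-0.1, -30.1, 0.1] [0.0101, -0.0001, -0.0037]
row [-0.1, -40.1, 0.1] [0.0118, -0.0001, -0.0034]
row [-0.1, -50.1, 0.1] [0.0123, -0.0001, -0.002]
row [-0.1, -60.1, 0.1] [0.0116, -0.0002, 0.0006]
row [-0.0, -70.1, 0.1] [0.01, -0.0002, 0.0043]
row [-0.0, -80.1, 0.1] [0.0077, -0.0002, 0.0086]
row [-0.0, -90.1, 0.2] [0.0052, -0.0002, 0.0134]
```

Request:
play_rows:
  plan: [0,-5,0,0.002,0,-0.0008,1,0,-10,0,0.0039,0,-0.0016,1,0,-15,0,0.0056,0,-0.0023,1,0,-20,0,0.0074,0,-0.003,1,0,-25,0,0.0088,0,-0.0034,1,0,-30,0,0.0101,0,-0.0037,1,0,-35,0,0.011,0,-0.0036,1,0,-40,0,0.0118,0,-0.0034,1,0,-45,0,0.012,0,-0.0028,1]

```text
clock: 11.18
position: [0.5604, -0.088, 0.1092]
ee_rot: [0.706, 0.708, -0.0, 0.001]
ft_force: [-1.1, 1.0, -1.0]
grip_width: 0.998
grasp_force: 0.0
```

Run:
```python
from h import *
o=status.get_obs(); ci=np.load("ci.npy"); print(o["joint_pos"])
g0=o["position"]-.005*Ro.from_quat(o["ee_rot"]).as_matrix()[:,2]; g1=ci+[0,.010,.041]; print(g0,g1)
for l in(10,20,30,40,45):
    s=l/45; R=frame(90,l); g=g0+(g1-g0)*s
    row(R,grasp2tcp(g,R),o)
```

```text
[ 0.74409918  0.44769325 -0.81982842  1.73948471  0.36223107  1.11222198
 -0.18741118]
[ 0.56040673 -0.08795854  0.11418958] [ 0.5600529 -0.0779029  0.096    ]
row [0.0, -9.9, 0.1] [0.0014, -0.0001, 0.004]
row [0.0, -19.9, 0.1] [0.0028, -0.0002, 0.0078]
row [0.1, -29.9, 0.1] [0.0042, -0.0002, 0.0115]
row [0.1, -39.9, 0.1] [0.0058, -0.0003, 0.015]
row [0.1, -44.9, 0.1] [0.0066, -0.0003, 0.0167]
```

Request:
play_rows:
  plan: [0,-5,0,0.0007,0,0.002,1,0,-10,0,0.0014,0,0.004,1,0,-15,0,0.0021,0,0.006,1,0,-20,0,0.0028,0,0.0078,1,0,-25,0,0.0035,0,0.0097,1,0,-30,0,0.0042,0,0.0115,1,0,-35,0,0.005,0,0.0132,1,0,-40,0,0.0058,0,0.015,1,0,-45,0,0.0066,0,0.0167,1,0,-45,0,0.0066,0,0.0167,1,0,-45,0,0.0066,0,0.0167,1]

```text
clock: 12.55
position: [0.5604, -0.0817, 0.0923]
ee_rot: [0.653, 0.654, -0.269, 0.27]
ft_force: [1.1, -0.6, -0.5]
grip_width: 1.003
grasp_force: 0.0
```

Run:
```python
from h import *
o=status.get_obs(); print(o["position"],o["ee_rot"],o["ft_force"],o["joint_pos"],o["grasp_force"],o["grip_width"])
ci=np.load("ci.npy")
Ri=insR(90,90)
P=[ci+Ri@np.array(v) for v in [(a*.025,b*.055,c*.018) for b in(-1,1) for a,c in((-1,-1),(1,-1),(1,1),(-1,1))]]
out=[]
for n in("scene","top","wrist"):
    m=viewer.camera_model(n); im=viewer.camera(n)[:,:,::-1].copy(); q=proj(m,P)
    cv2.imwrite(f"pics/raw5_{n}.png",im)
    for v in q: cv2.circle(im,tuple(int(round(w)) for w in v),1,(0,0,255),-1)
    u,w=q.mean(0).astype(int); u=min(max(u,65),574); w=min(max(w,75),404); out.append(cv2.resize(im[w-75:w+75,u-65:u+65],(260,300),interpolation=cv2.INTER_CUBIC))
cv2.imwrite("pics/c5.png",np.hstack(out))
```

```text
[ 0.56044832 -0.08172225  0.09230741] [ 0.65309018  0.65436551 -0.26929206  0.26974206] [ 1.13986186 -0.55458616 -0.50860402] [ 0.14472656  0.57795985 -0.60004093  1.77910986  1.01212807  1.46195008
 -0.87385919] 0.0 1.0026988761385305
```

View pics/c5.png

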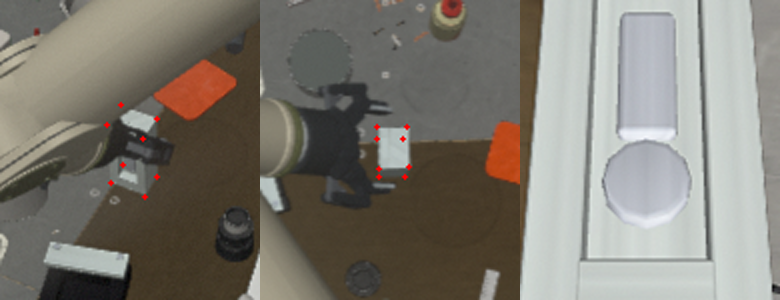

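The insert still stands where it was, at (393,148) in the top crop. The wrist view now shows the cavity with its raised form, and the fingers straddle the insert. Now I grip.

Request:
play_rows:
  plan: [0,0,0,0,0,0,0.8,0,0,0,0,0,0,0.65,0,0,0,0,0,0,0.55,0,0,0,0,0,0,0.4,0,0,0,0,0,0,0.3,0,0,0,0,0,0,0.3]
  squeeze: 90

```text
clock: 13.45
position: [0.5603, -0.0814, 0.0925]
ee_rot: [0.653, 0.654, -0.27, 0.27]
ft_force: [-3.1, 1.1, 5.7]
grip_width: 0.568
grasp_force: 91.8
```

```bash
cat >> h.py <<'E'
PADC=np.array([.555,-.2685]); PADA=73.0
E
python3 - <<'E'
from h import *
o=status.get_obs(); ci=np.load("ci.npy"); print(o["position"],o["ft_force"],o["grip_width"],o["grasp_force"])
Rc=Ro.from_quat(o["ee_rot"]).as_matrix()
rti=Rc.T@insR(90,90); pti=Rc.T@(ci-o["position"]); np.savez("g2.npz",rti=rti,pti=pti); print(pti)
for h,t,c in((90,90,(ci[0],ci[1],.12)),(80,125,(.556,-.17,.15)),(73,170,(*PADC,.12)),(73,180,(*PADC,.06)),(73,180,(*PADC,.026))):
    R,p=tool_for(insR(h,t),c,rti,pti); print(p,R[:,2]); row(R,p,o)
E
```

```text
[ 0.56025794 -0.08143508  0.09252138] [-3.09658815  1.1244271   5.72655522] 0.5684763183255838 91.75908476114273
[ 0.02192249 -0.00021098  0.03113019]
[ 0.56025794 -0.08143508  0.15752138] [ 0.00144593 -0.70628501 -0.70792612]
row [0.0, 0.0, 0.0] [-0.0459, -0.0, -0.046]
[ 0.55338478 -0.1860124   0.1844455 ] [-0.02853122 -0.17013542 -0.98500757]
row [4.6, 34.9, 9.1] [-0.1389, -0.0071, 0.0088]
[ 0.54472092 -0.30282265  0.13288507] [ 0.16935791  0.54899922 -0.81848504]
row [1.4, 79.3, 18.5] [-0.1852, -0.0161, 0.1278]
[ 0.54422589 -0.30444182  0.06646781] [ 0.20836032  0.67657036 -0.70628501]
row [-0.2, 89.3, 19.0] [-0.1394, -0.0165, 0.1759]
[ 0.54422589 -0.30444182  0.03246781] [ 0.20836032  0.67657036 -0.70628501]
row [-0.2, 89.3, 19.0] [-0.1154, -0.0165, 0.2]
```

The grip is firm at 92 N. Next: lift, turn and carry to above the pad.

Request:
play_rows:
  plan: [0,0,0,-0.015,0,-0.015,0.3,0,0,0,-0.046,0,-0.046,0.3,1.1,8.7,2.3,-0.069,-0.002,-0.032,0.3,2.3,17.5,4.6,-0.092,-0.0035,-0.018,0.3,3.4,26,6.8,-0.115,-0.0053,-0.005,0.3,4.6,34.9,9.1,-0.139,-0.0071,0.009,0.3,4,44,11,-0.148,-0.009,0.033,0.3,3.3,53,13,-0.158,-0.011,0.057,0.3,2.6,62,15,-0.167,-0.0125,0.081,0.3,2,71,16.8,-0.176,-0.0143,0.105,0.3,1.4,79.3,18.5,-0.185,-0.0161,0.128,0.3,1.4,79.3,18.5,-0.185,-0.0161,0.128,0.3,-0.2,89.3,19,-0.139,-0.0165,0.176,0.3,-0.2,89.3,19,-0.139,-0.0165,0.176,0.3,-0.2,89.3,19,-0.139,-0.0165,0.176,0.3,-0.2,89.3,19,-0.139,-0.0165,0.176,0.3,-0.2,89.3,19,-0.139,-0.0165,0.176,0.3]

```text
clock: 15.58
position: [0.5457, -0.3046, 0.0693]
ee_rot: [0.742, 0.552, 0.309, -0.224]
ft_force: [-0.7, 0.3, -3.6]
grip_width: 0.569
grasp_force: 94.3
```

Run:
```python
from h import *
o=status.get_obs(); print(o["position"],o["ft_force"],o["joint_pos"],o["grasp_force"])
G=np.load("g2.npz"); rti,pti=G["rti"],G["pti"]
Rc=Ro.from_quat(o["ee_rot"]).as_matrix(); Ri=Rc@rti; ci=o["position"]+Rc@pti
print("ins y",Ri[:,1],"z",Ri[:,2],"c",ci)
P=[ci+Ri@np.array(v) for v in [(a*.025,b*.055,c*.018) for c in(-1,1) for a,b in((-1,-1),(1,-1),(1,1),(-1,1))]]
out=[]
for n in("scene","top","wrist"):
    m=viewer.camera_model(n); im=viewer.camera(n)[:,:,::-1].copy(); q=proj(m,P)
    cv2.imwrite(f"pics/raw6_{n}.png",im)
    for v in q: cv2.circle(im,tuple(int(round(w)) for w in v),1,(0,0,255),-1)
    u,w=q.mean(0).astype(int); u=min(max(u,65),574); w=min(max(w,75),404); out.append(cv2.resize(im[w-75:w+75,u-65:u+65],(260,300),interpolation=cv2.INTER_CUBIC))
    print(n,q[:4].round(1).tolist(),"crop origin",u-65,w-75)
cv2.imwrite("pics/c6.png",np.hstack(out))
R,p=tool_for(insR(73,180),(*PADC,.0265),rti,pti); row(R,p,o)
```

```text
[ 0.54573069 -0.30464807  0.06934315] [-0.68047314  0.26210818 -3.56206077] [ 1.21923016  0.87478295 -0.68797903  1.39629035 -0.22330935  1.31239724
  0.45204454] 94.25597727298737
ins y [-0.29086837 -0.95675658  0.00352793] z [ 0.00392909 -0.00488182 -0.99998036] c [ 0.55647371 -0.26872118  0.06274203]
scene [[326.8, 198.8], [312.6, 189.6], [340.1, 168.8], [354.2, 177.3]] crop origin 268 113
top [[387.8, 225.9], [392.8, 206.6], [436.1, 217.9], [431.2, 237.4]] crop origin 345 147
wrist [[273.2, 142.4], [370.4, 142.5], [389.5, 368.8], [255.3, 368.8]] crop origin 256 193
row [0.1, 0.2, 0.3] [-0.0258, -0.0018, 0.0256]
```

View pics/c6.png

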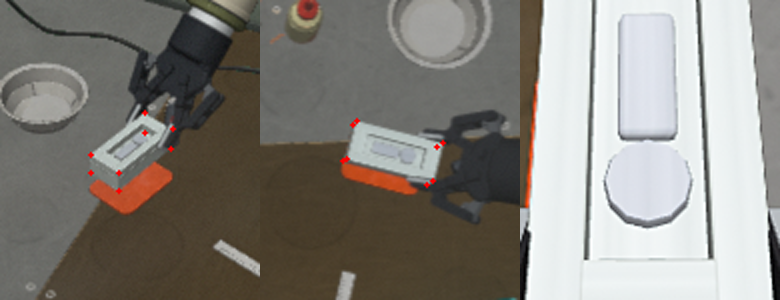

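The top crop shows the insert over the pad, cavity up and parallel to it, at (395,152). The predicted corners fit, and the wrist view of the cavity is unchanged, so it has not slipped. Now I lower.

Request:
play_rows:
  plan: [0,0,0,-0.007,-0.0005,0.007,0.3,0,0,0,-0.015,-0.001,0.015,0.3,0,0,0,-0.021,-0.0015,0.021,0.3,0,0,0,-0.024,-0.0018,0.024,0.3,0,0,0,-0.024,-0.0018,0.024,0.3,0,0,0,-0.024,-0.0018,0.024,0.3]

```text
clock: 16.48
position: [0.5428, -0.3037, 0.0317]
ee_rot: [0.742, 0.55, 0.309, -0.227]
ft_force: [-0.1, -0.6, -2.7]
grip_width: 0.57
grasp_force: 94.4
```

Run:
```python
from h import *
o=status.get_obs(); print(o["position"],o["ft_force"])
G=np.load("g2.npz"); rti,pti=G["rti"],G["pti"]
Rc=Ro.from_quat(o["ee_rot"]).as_matrix(); Ri=Rc@rti; ci=o["position"]+Rc@pti
print("ins y",Ri[:,1],"z",Ri[:,2],"c",ci)
R,p=tool_for(insR(73,180),(*PADC,.023),rti,pti); row(R,p,o)
```

```text
[ 0.54283534 -0.30369823  0.03167132] [-0.13177726 -0.60248238 -2.71989205]
ins y [-0.29237315 -0.95630365 -0.00112977] z [ 5.54342991e-04  1.01191515e-03 -9.99999334e-01] c [ 0.55361309 -0.2677499   0.02524586]
row [0.0, -0.1, 0.0] [-0.0018, 0.0015, 0.0013]
```

Request:
play_rows:
  plan: [0,0,0,-0.0008,0.001,0.0006,0.3,0,0,0,-0.0016,0.0015,0.0011,0.3,0,0,0,-0.002,0.0015,0.0015,0.3,0,0,0,-0.002,0.0015,0.0015,0.3,0,0,0,-0.002,0.0015,0.0015,0.3]

```text
clock: 17.1
position: [0.5436, -0.3041, 0.031]
ee_rot: [0.741, 0.55, 0.309, -0.228]
ft_force: [-9.8, -0.6, 12.0]
grip_width: 0.57
grasp_force: 96.1
```

The insert is in contact with the pad. I release and back out along the fingers.

Request:
play_rows:
  plan: [0,0,0,0.0007,0,-0.0007,0.3,0,0,0,0.0007,0,-0.0007,0.6,0,0,0,0.0007,0,-0.0007,0.65,0,0,0,0.0007,0,-0.0007,0.75,0,0,0,0.0007,0,-0.0007,1,0,0,0,0.0007,0,-0.0007,1,0,0,0,0.0007,0,-0.0007,1,0,0,0,0,0,-0.02,1,0,0,0,0,0,-0.06,1,0,0,0,0,0,-0.11,1,0,0,0,0,0,-0.16,1,0,0,0,0,0,-0.16,1,0,0,0,0,0,-0.16,1]

```text
clock: 18.73
position: [0.5105, -0.4127, 0.142]
ee_rot: [0.742, 0.55, 0.309, -0.228]
ft_force: [0.7, 0.4, -0.1]
grip_width: 0.998
grasp_force: 0.0
```

Run:
```python
from h import *
o=status.get_obs(); print(o["clock"],o["position"],o["ft_force"],o["grip_width"])
T=viewer.camera("top");S=viewer.camera("scene");a=T[::-1,::-1]
m=viewer.camera_model("top")
b=cv2.resize(T[190:270,360:450,::-1],(450,400),interpolation=cv2.INTER_CUBIC)
c=cv2.resize(S[140:250,260:360,::-1],(350,400),interpolation=cv2.INTER_CUBIC)
cv2.imwrite("pics/fin.png",np.hstack([b,c]))
# insert top face centre at z=.041 : bright low-saturation blob near pad
h=cv2.cvtColor(T,cv2.COLOR_RGB2HSV); k=cv2.inRange(h,(0,0,130),(180,60,255)); k[:190]=0;k[270:]=0;k[:,:375]=0;k[:,440:]=0
n,l,st,ce=cv2.connectedComponentsWithStats(k); i=1+st[1:,4].argmax()
X=ray(m,np.argwhere(l==i)[:,::-1],.041)[:,:2]; print(st[i],cv2.minAreaRect((X*1000).astype(np.float32)))
T0=cv2.imread("pics/top0.png")[:,:,::-1]
for n,(u,v) in dict(tin=(302,179),eye=(324,287),bot=(367,155)).items(): print(n,np.abs(T0[v-20:v+20,u-20:u+20].astype(int)-T[v-20:v+20,u-20:u+20]).max(2).mean())
```

```text
18.725 [ 0.51049625 -0.41274999  0.14201548] [ 0.71499501  0.44464557 -0.09936184] 0.9984981455005921
[387 210  46  30 839] ((554.1537475585938, -269.1612854003906), (111.28302764892578, 50.650123596191406), 73.83255767822266)
tin 1.608125
eye 1.7325
bot 1.81625
```

View pics/fin.png

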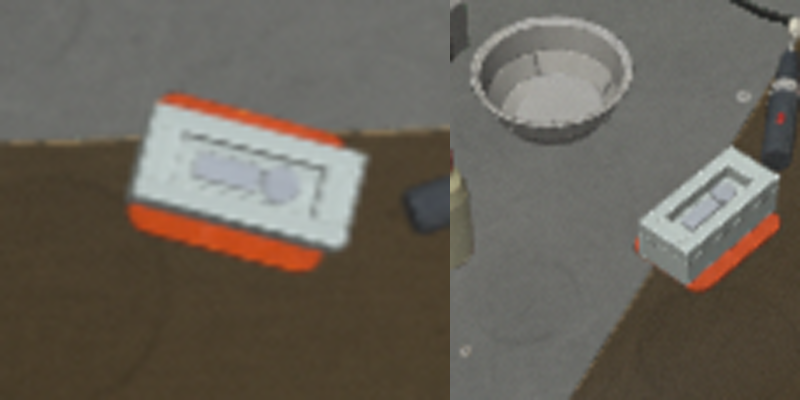

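The insert lies cavity up, with its centre at (248,173) in the top crop. Its measured centre is (0.554, -0.269) at 73.8°, against the pad's (0.555, -0.2685) at 73°. The gripper is clear and the bystanders are unchanged, so I hand in.

```bash
python3 -c "
from workcell import manip
print(manip.hand_in())"
```

```text
the job is handed in; nothing more can be done
None
```

The insert is out from under the bar, turned over and lying cavity up lengthwise on the middle of the orange pad (within about 1 mm and 1°). The gripper is clear, the bystanders are unmoved, and the job was handed in at about 19 s.

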